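# Pack the buffer block under the cantilever tray of the manicure box

### The arm

A 7-joint arm with a two-finger parallel gripper is mounted at the origin on the work surface. World frame = base frame: x ahead of the robot, y to its left, z up, the work surface at z = 0. Lengths are in mm, angles in rad, forces in N, time in s.
With the tool pointing down it reaches from about 400 to 875 mm from the base axis. Payload 4.4 kg.
Tool frame: the origin (TCP) lies at the very end of the fingers, on their centre line; the grasp point (between the pads) lies 19 mm behind it (ctrl.grip_point_offset is the distance from the TCP to the grasp point, in mm); z points along the fingers, y is the line along which they close (so a half turn about z gives the same grasp; the last joint's range is limited). The gripper opens to 85 mm and grips with 20 to 120 N. Pads are 22 mm wide; open, the fingers measure 114 mm over their backs; the gripper's body (76 mm by 85 mm) begins 54 mm behind the grasp point. The pads swing forward as they close: fully open they stand 13 mm farther back than shut.
Start: joints at [-1.243, 0.628, 0.038, 1.517, -0.027, 0.996, -0.02], TCP at [249.383, 600.271, 231.313] pointing down, gripper open.
Joint ranges: [-3.06, 3.06], [-0.37, 2.12], [-1.25, 1.32], [0.18, 2.47], [-1.1, 4.24], [0.23, 1.98], [-2.94, 2.94]. Speed limits (rad/s): [2.57, 2.57, 3.14, 3.14, 3.14, 3.14, 3.14].

### API

Orientations are given as [roll, pitch, yaw] about the fixed x, y, z axes, in that order (R = Rz(yaw) Ry(pitch) Rx(roll)).
In Python, from cell import ctrl gives the robot as it stands.
- The arm moves only by the tool jog_arm, never from a script. Its argument "increments" is one flat list of numbers, 7 for each row, row after row: the finger opening in cm, from 0 to 8.54, then the shift along the tool's x, y, z in cm, then the turn, a rotation vector about the tool's x, y, z in degrees. In form: [fingers, x, y, z, rx, ry, rz, fingers, x, y, z, rx, ry, rz, ...]. A call has 1 to 20 rows; each row is the pose to reach, as a shift and turn from the pose commanded when the call began, along the tool's axes at that moment; what a row does not reach only later rows make up. A row lasts 1/10 s, in which the tool goes at most 50 mm and 8.59 degrees, less where a joint would pass 70% of its speed; a pose out of reach is approached as far as the arm can. A call with a gripper value outside its range is refused whole. The fingers move at their own pace and stop on an object; the grip force is fixed at half the most. Time passes only in rows, so rows that repeat a pose let the fingers close. It gives the time, the measured TCP pose, the force, the opening and the grip force at its end, in the units of the state.
- ctrl.read_state(): the state, without advancing time (a new reading comes with each control period).
- ctrl.get_image(name): name is "side" or "top" or "wrist"; returns the picture (480x640x3 uint8, red, green, blue); there is no depth.
- ctrl.camera_params(name): a dict with "fx", "fy", "cx", "cy" (pixels), "extrinsics" (4x4, takes a point from world to camera coordinates). Camera axes: x right, y down, z forward; pixel columns grow to the right and rows downward; lengths in mm; the calibration is good to about 2 mm. A picture is of the moment at which its call begins: read the wrist's pose just before it. camera_params takes no time and is no camera call; for the wrist camera it gives the pose at the moment of the call.
- ctrl.finish_job(): hands the job in; it is judged then, once.
The state is a dict: "clock": time; "qpos": joint angles; "qd": joint speeds; "tau": joint torques, N m; "eef_pos": TCP position; "tool_rot": TCP orientation; "force": force on the tool from outside, world axes, zero at the start; "torque": the same for the moment, N m; "width": finger opening in mm; "gripper_force": force on a finger pad.
Only numpy, scipy, OpenCV 4.12 (cv2) and the standard library are available. Lean on these libraries where they do the work, as an engineer would, in place of code of your own. Each camera call takes 0.05 s, during which the arm holds its last target. There are 200 camera calls.

### The job

Put the black buffer block away in the manicure box: lift the box's top tray by its handle and swing it up and over until it is fully open, lay the block flat in the compartment underneath, then lower the top tray back until it is fully closed over it. Leave the nail pusher and the toe separator lying where they are.

Things in the scene. Friction and masses are not known exactly. Their poses are not given: they have to be found in the camera images.
- top_tray (a joint): Swing of the box's white top tray, rad: 0 closed, 1.92 fully open. Parallel arms keep it level on an arc of radius 90 mm in the box's x-z plane: at value q it has moved 90*(sin(q-0.96)+0.819) mm along the box's +x and 90*(cos(q-0.96)-0.574) mm up (half-way 74 and 38, open 147 and 0). Damped; let go over 0.5 rad from half-way it sinks to the nearer stop. Moving it takes under 8 N.
- handle (a point): Centre of the top tray's grip bar, 126 mm above the worktop when closed. Bar: 100 mm along the box's y, 14 thick (x), 16 high, on two posts 90 mm apart, amid the tray (150 by 208 mm; wall tops 35 mm and underside 60 mm below this point). Axes of the box: x level, the way the tray swings open (roughly away from the robot), y along the bar, z up.
- bay (a point): Centre of the compartment's inner floor in the grey manicure box (fixed), 5 mm above the worktop. Inside 140 mm (x) by 200 mm (y), 60 mm deep, walls 5 mm thick. Axes of the box: x the way the tray swings open, z up. With the tray closed the handle is straight above this point; with it open, the compartment is clear from above.
- buffer_mid (a point): Centre of the black plastic buffer block, a bar 90 mm long (its x), 30 mm wide (y) and 30 mm high (z), about 50 g. It lies with the other two things, at least 25 mm clear of each, in the white melamine tray (fixed, 200 by 290 mm, floor 5 mm and rim 14 mm above the worktop).
- separator_mid (a point): Bystander: centre of the mint silicone toe separator, a flat comb 85 mm long (x), about 34 mm wide and 18 mm high, lying in the melamine tray.
- pusher_mid (a point): Bystander: centre of the stainless nail pusher, a thin bar 118 mm long (x), 8 to 11 mm wide and 8 mm high, lying in the melamine tray.
Things that resemble listed ones, but are neither listed nor needed, are in the scene too. Leave any blue or turquoise look-alike of the part that bears buffer_mid alone.

How it is judged:
By the outcome, as a careful person would: the job done as asked, in the order asked, and still so for the second after the job is handed in, with the robot touching nothing.
It also fails if it takes over 72 s, if anything falls off the work surface, if the arm or the gripper's body presses on something with over 40 N, if the wrist force passes 120 N, or if a joint passes its speed limit or range.

## Working session

There is one attempt and no reset: what is moved stays moved. The work goes in short steps, Python scripts to look and compute and a tool call to move; the robot and the scene stay as the last step left them, time stands still between calls to the robot, and variables do not carry over. Pictures are saved under pics/ and viewed, at most 10 in all, crops included, and the job is handed in when it is done.

Besides the shell and the picture viewer there is one more tool, called after "Request:" by a JSON object that holds its "name" and its "arguments". jog_arm: Moves the arm, as the interface text tells. Its arguments: {"type":"object","properties":{"increments":{"type":"array","items":{"type":"number"}}},"required":["increments"]}

```bash
mkdir -p pics; ls
cat > h.py <<'E'
import numpy as np, cv2
from cell import ctrl
def ray(name,u,v,z,P=None):
    P=P or ctrl.camera_params(name); E=np.array(P["extrinsics"]); R,t=E[:3,:3],E[:3,3]
    c=-R.T@t; d=R.T@np.array([(u-P["cx"])/P["fx"],(v-P["cy"])/P["fy"],1.])
    return c+d*(z-c[2])/d[2]
def proj(name,p,P=None):
    P=P or ctrl.camera_params(name); E=np.array(P["extrinsics"]); q=E[:3,:3]@np.array(p)+E[:3,3]
    return np.array([P["fx"]*q[0]/q[2]+P["cx"],P["fy"]*q[1]/q[2]+P["cy"]])
def save(name,f):
    im=ctrl.get_image(name)[:,:,::-1].copy(); cv2.imwrite("pics/"+f,im); return im
E
python3 - <<'E'
from h import *
for n in("top","side"):
    save(n,n+"0.png"); P=ctrl.camera_params(n);E=np.array(P["extrinsics"]);print(n,P["fx"],(-E[:3,:3].T@E[:3,3]).round(),E[:3,:3].round(2).tolist())
s=ctrl.read_state();print(s)
E
```

```text
pics
top 467.52535340805684 [370. -18. 969.] [[0.01, -1.0, -0.01], [-1.0, -0.01, -0.08], [0.08, 0.01, -1.0]]
side 578.4536726264283 [-152. -792.  863.] [[0.79, -0.62, -0.0], [-0.38, -0.48, -0.79], [0.49, 0.63, -0.61]]
{'clock': 0.1, 'qpos': array([-1.24279646,  0.6292391 ,  0.03844463,  1.51824617, -0.02699099,
        0.99631324, -0.01998767]), 'qd': array([ 0.00026752, -0.00186193,  0.00106984, -0.00142072,  0.00093953,
       -0.00278702, -0.00121271]), 'tau': array([ 3.13693272e-03, -5.64537907e+01,  1.23062320e+00, -1.93974942e+01,
        1.13447855e-02,  5.36065883e-03, -1.14906766e-05]), 'eef_pos': array([249.16720313, 599.74939101, 230.49744796]), 'tool_rot': array([-3.13990488e+00,  2.32880853e-05,  2.74781064e+00]), 'force': array([ 0.05319281, -0.48734115, -0.9576476 ]), 'torque': array([ 0.01787723, -0.02617411, -0.00926328]), 'gripper_force': 0.0, 'width': 85.56795437915974}
```

View pics/top0.png

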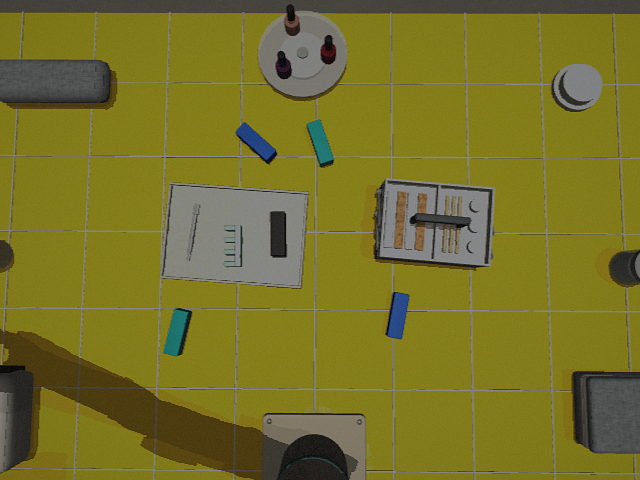

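View pics/side0.png

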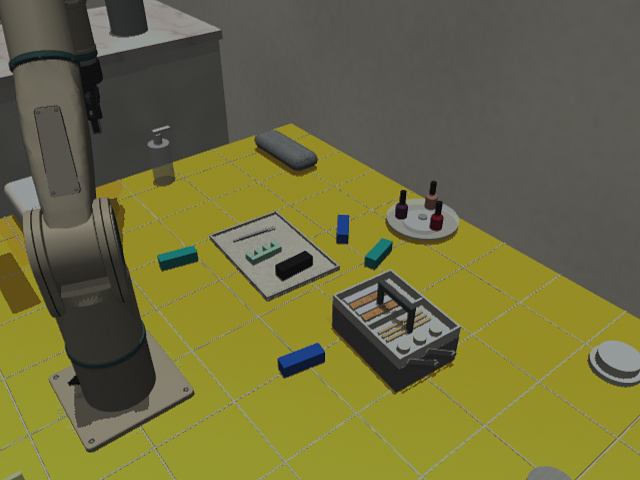

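Top view: the black block is at (278,234) in the melamine tray. Things it could be taken for are the blue blocks at (256,142) and (398,315), the teal ones at (320,142) and (177,331), the dark handle bar at (441,220), the separator at (232,245) and the pusher at (193,232). I choose (278,234), since it is the only black block and it lies in the tray. The box handle is at (441,220), and in the side view at (397,293).

Run:
```python
from h import *
im=cv2.imread("pics/top0.png"); side=cv2.imread("pics/side0.png")
def blob(im,box,thr):
    u0,v0,u1,v1=box; g=im[v0:v1,u0:u1].max(2); m=(g<thr).astype(np.uint8)
    n,l,st,_=cv2.connectedComponentsWithStats(m); k=1+np.argmax(st[1:,4]); 
    c=cv2.findContours((l==k).astype(np.uint8),0,1)[0][0]+np.array([u0,v0])
    return st[k,4],c
for nm,b,z,thr in(("block",(255,200,300,268),35,70),("bar",(400,205,480,236),134,75)):
    a,c=blob(im,b,thr); r=cv2.minAreaRect(c); pts=np.array([ray("top",u,v,z)[:2] for u,v in cv2.boxPoints(r)]).astype(np.float32)
    R=cv2.minAreaRect(pts); print(nm,a,r,pts.round(0).tolist(),R)
a,c=blob(side,(270,245,318,285),70); print("side block",a,cv2.boundingRect(c))
# outlines
a=cv2.resize(im[170:290,160:310],None,fx=4,fy=4,interpolation=2)[:, :]
b=cv2.resize(im[170:280,370:505],None,fx=4,fy=4,interpolation=2)
cv2.imwrite("pics/c1.png",cv2.resize(im[170:290,255:505],None,fx=3.2,fy=3.2,interpolation=2))
cv2.imwrite("pics/c2.png",cv2.resize(side[235:395,225:475],None,fx=3.2,fy=3.2,interpolation=2))
```

```text
block 696 ((278.0310974121094, 233.5579071044922), (45.333335876464844, 15.316905975341797), 88.31531524658203) [[511.0, 92.0], [512.0, 61.0], [420.0, 57.0], [419.0, 88.0]] ((465.376220703125, 74.2296142578125), (91.74406433105469, 30.89934730529785), 2.347851037979126)
bar 682 ((443.65753173828125, 223.24655151367188), (66.71345520019531, 28.79212188720703), 20.556045532226562) [[472.0, -168.0], [521.0, -186.0], [479.0, -298.0], [430.0, -279.0]] ((475.1738586425781, -232.8448028564453), (119.37866973876953, 52.49116134643555), 69.34785461425781)
side block 630 (275, 251, 38, 30)
```

View pics/c1.png

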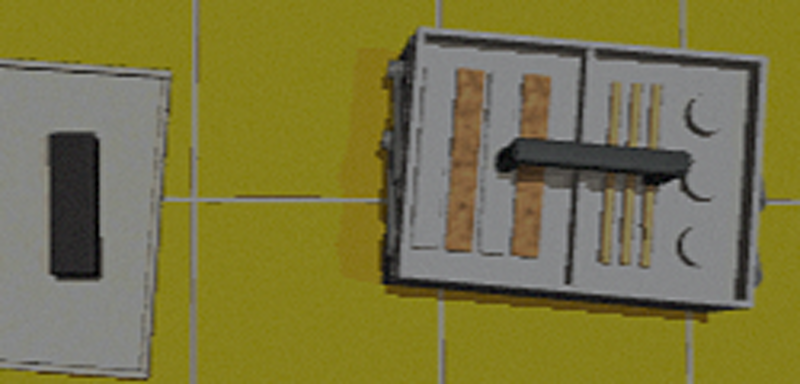

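View pics/c2.png

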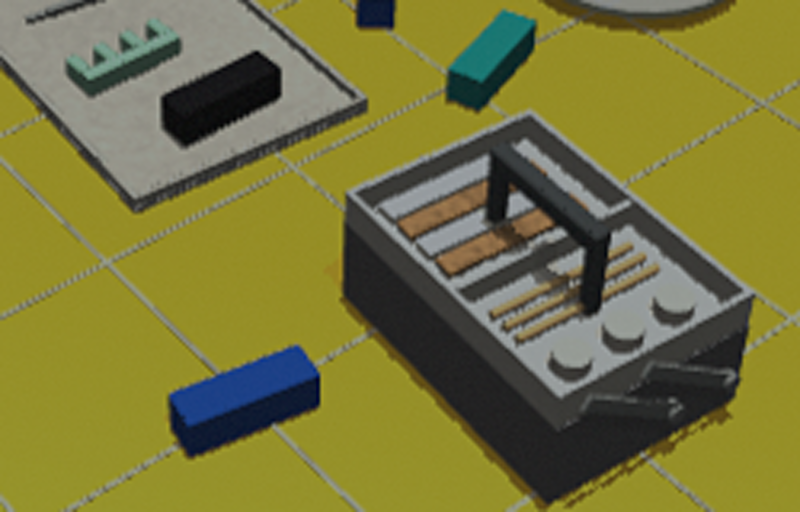

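The c1 and c2 crops confirm the black block, at about (75,205) in c1. The tray rim corners in c2 are about (347,192), (530,114), (755,296) and (560,400). The bar's top face in c1 runs from (512,152) to (690,165).

Run:
```python
from h import *
f1=lambda p:(255+p[0]/3.2,170+p[1]/3.2); f2=lambda p:(225+p[0]/3.2,235+p[1]/3.2)
for n,f,pts,z in(("top",f1,[(420,30),(767,58),(750,305),(390,283)],91),("side",f2,[(347,192),(530,114),(755,296),(560,405)],91),("top",f1,[(517,139),(691,153),(689,178),(512,165)],134),("side",f2,[(492,150),(508,143),(609,228),(590,240)],134)):
    q=np.array([ray(n,*f(p),z)[:2] for p in pts]); e=np.diff(np.vstack([q,q[:1]]),axis=0)
    print(n,z,q.round().tolist(),q.mean(0).round(1),np.linalg.norm(e,axis=1).round(),np.degrees(np.arctan2(e[:,1],e[:,0])).round(1))
# block from both views
q=ray("side",225+np.mean([162,258,281,185])/3.2,235+np.mean([97,52,68,112])/3.2,35);print("block side",q)
P=ctrl.camera_params("wrist");E=np.array(P["extrinsics"]);s=ctrl.read_state()
from scipy.spatial.transform import Rotation as Ro
R=Ro.from_euler("xyz",s["tool_rot"]).as_matrix();c=-E[:3,:3].T@E[:3,3]
print("cam in tool",R.T@(c-s["eef_pos"]),(E[:3,:3]@R).round(2),P["fx"]); print(R.round(3))
```

```text
top 91 [[564.0, -136.0], [548.0, -342.0], [402.0, -328.0], [413.0, -118.0]] [ 481.9 -230.9] [206. 147. 211. 152.] [-94.4 174.7  86.8  -7. ]
side 91 [[417.0, -125.0], [562.0, -140.0], [547.0, -345.0], [397.0, -335.0]] [ 480.9 -236.2] [146. 206. 151. 211.] [ -5.8 -94.2 176.2  84.4]
top 134 [[493.0, -184.0], [485.0, -282.0], [471.0, -281.0], [478.0, -181.0]] [ 481.8 -232.1] [98. 14. 99. 15.] [-94.4 174.3  86.  -11.4]
side 134 [[480.0, -187.0], [492.0, -188.0], [485.0, -280.0], [469.0, -281.0]] [ 481.5 -234.2] [12. 92. 16. 94.] [  -5.5  -94.4 -178.6   83.4]
block side [463.57789044  72.37431095  35.        ]
cam in tool [  81.82858643    0.62590671 -142.95823863] [[ 0.    1.    0.  ]
 [-0.95  0.   -0.32]
 [-0.32  0.    0.95]] 390.634101341945
[[-0.923  0.384 -0.001]
 [ 0.384  0.923 -0.002]
 [-0.    -0.002 -1.   ]]
```

```bash
cat >> h.py <<'E'
from scipy.spatial.transform import Rotation as Ro
def plan(*wps):
    "world waypoints x,y,z,yaw(deg), tool down -> cm shift, deg turn in the tool axes"
    s=ctrl.read_state(); R=Ro.from_euler("xyz",s["tool_rot"])
    print("t",round(s["clock"],2),"tcp",s["eef_pos"].round(1),"rot",np.degrees(s["tool_rot"]).round(1),"F",s["force"].round(1),"w",round(s["width"],1),"gf",round(s["gripper_force"],1))
    for x,y,z,yaw in wps:
        d=R.inv().apply(np.array([x,y,z])-s["eef_pos"])/10; r=(R.inv()*Ro.from_euler("xyz",[180,0,yaw],degrees=True)).as_rotvec(degrees=True)
        print(d.round(2).tolist(),r.round(1).tolist())
HX=np.array([np.cos(np.radians(-4.6)),np.sin(np.radians(-4.6))]); BAY=np.array([481.6,-233.])
E
python3 - <<'E'
from h import *
plan((520,150,260,110),(481.6,-233,220,85.4))
E
```

```text
t 0.1 tcp [249.2 599.7 230.5] rot [-179.9    0.   157.4] F [ 0.1 -0.5 -1. ] w 85.6 gf 0.0
[-42.27, -31.15, -2.9] [-0.1, 0.0, 47.4]
[-53.42, -67.98, 1.17] [-0.1, 0.1, 72.0]
```

Request:
{"name": "jog_arm", "arguments": {"increments": [8.5,-42.3,-31.2,-2.9,0,0,47,8.5,-42.3,-31.2,-2.9,0,0,47,8.5,-42.3,-31.2,-2.9,0,0,47,8.5,-42.3,-31.2,-2.9,0,0,47,8.5,-42.3,-31.2,-2.9,0,0,47,8.5,-42.3,-31.2,-2.9,0,0,47,8.5,-42.3,-31.2,-2.9,0,0,47,8.5,-42.3,-31.2,-2.9,0,0,47,8.5,-42.3,-31.2,-2.9,0,0,47,8.5,-42.3,-31.2,-2.9,0,0,47,8.5,-53.4,-68,1.2,0,0,72,8.5,-53.4,-68,1.2,0,0,72,8.5,-53.4,-68,1.2,0,0,72,8.5,-53.4,-68,1.2,0,0,72,8.5,-53.4,-68,1.2,0,0,72,8.5,-53.4,-68,1.2,0,0,72,8.5,-53.4,-68,1.2,0,0,72,8.5,-53.4,-68,1.2,0,0,72,8.5,-53.4,-68,1.2,0,0,72,8.5,-53.4,-68,1.2,0,0,72]}}

```text
clock: 2.1
eef_pos: [480.5, -234.7, 218.8]
tool_rot: [-3.141, 0.001, 1.486]
force: [0.3, 1.1, -0.8]
width: 85.2
gripper_force: 0.0
```

Run:
```python
from h import *
P=ctrl.camera_params("wrist"); im=save("wrist","w1.png")
for p in [(481.6,-233,134),*[(*(BAY+HX*a+np.array([-HX[1],HX[0]])*b),134) for a in(-7,7) for b in(-50,50)]]:
    cv2.circle(im,tuple(int(v) for v in proj("wrist",p,P)),3,(0,0,255),-1)
cv2.imwrite("pics/w1.png",im)
plan((481.6,-233,107,85.4))
```

```text
t 2.15 tcp [ 481.2 -232.4  218.9] rot [-1.799e+02 -1.000e-01  8.540e+01] F [ 0.2  1.5 -0.4] w 85.1 gf 0.0
[-0.07, 0.06, 11.19] [-0.1, -0.1, -0.0]
```

View pics/w1.png

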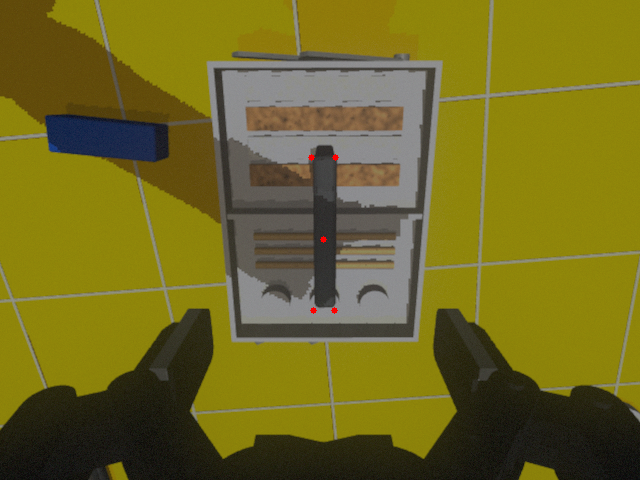

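The wrist view shows the bar from (325,150) to (325,305), which matches the predicted corners within 1–2 mm. I'll go down and grip it.

Request:
{"name": "jog_arm", "arguments": {"increments": [8.5,0,0,4,0,0,0,8.5,0,0,7,0,0,0,8.5,0,0,9.5,0,0,0,8.5,0,0,11.1,0,0,0,8.5,0,0,11.1,0,0,0,1,0,0,11.1,0,0,0,1,0,0,11.1,0,0,0,1,0,0,11.1,0,0,0,1,0,0,11.1,0,0,0,1,0,0,11.1,0,0,0,1,0,0,11.1,0,0,0,1,0,0,11.1,0,0,0,1,0,0,11.1,0,0,0]}}

```text
clock: 3.45
eef_pos: [481.7, -232.6, 108.9]
tool_rot: [3.141, -0.0, 1.491]
force: [-1.3, 0.8, 5.3]
width: 12.7
gripper_force: 61.3
```

Run:
```python
from h import *
s=ctrl.read_state();p=s["eef_pos"];w=[]
for q in np.linspace(0,1.92,21)[1:]:
    d=90*(np.sin(q-.96)+.819);z=90*(np.cos(q-.96)-.574); w.append((p[0]+d*HX[0],p[1]+d*HX[1],p[2]+z,85.4))
plan(*w)
```

```text
t 3.45 tcp [ 481.7 -232.6  108.9] rot [180.   -0.   85.4] F [-1.3  0.8  5.3] w 12.7 gf 61.3
[0.0, 0.53, -0.68] [0.0, -0.0, 0.0]
[0.0, 1.12, -1.31] [0.0, -0.0, 0.0]
[0.0, 1.77, -1.88] [0.0, -0.0, 0.0]
[-0.0, 2.47, -2.38] [0.0, -0.0, 0.0]
[-0.0, 3.22, -2.82] [0.0, -0.0, 0.0]
[-0.0, 4.0, -3.18] [0.0, -0.0, 0.0]
[-0.0, 4.82, -3.46] [0.0, -0.0, 0.0]
[-0.0, 5.66, -3.67] [0.0, -0.0, 0.0]
[-0.0, 6.51, -3.79] [0.0, -0.0, 0.0]
[-0.0, 7.37, -3.83] [0.0, -0.0, 0.0]
[-0.0, 8.24, -3.79] [0.0, -0.0, 0.0]
[-0.0, 9.09, -3.66] [0.0, -0.0, 0.0]
[-0.0, 9.93, -3.46] [0.0, -0.0, 0.0]
[-0.0, 10.74, -3.17] [0.0, -0.0, 0.0]
[-0.0, 11.53, -2.81] [0.0, -0.0, 0.0]
[-0.0, 12.27, -2.38] [0.0, -0.0, 0.0]
[-0.0, 12.97, -1.87] [0.0, -0.0, 0.0]
[-0.0, 13.62, -1.3] [0.0, -0.0, 0.0]
[-0.0, 14.22, -0.67] [0.0, -0.0, 0.0]
[-0.0, 14.74, 0.01] [0.0, -0.0, 0.0]
```

Request:
{"name": "jog_arm", "arguments": {"increments": [1,0,0.5,-0.7,0,0,0,1,0,1.1,-1.3,0,0,0,1,0,1.8,-1.9,0,0,0,1,0,2.5,-2.4,0,0,0,1,0,3.2,-2.8,0,0,0,1,0,4,-3.2,0,0,0,1,0,4.8,-3.5,0,0,0,1,0,5.7,-3.7,0,0,0,1,0,6.5,-3.8,0,0,0,1,0,7.4,-3.8,0,0,0]}}

```text
clock: 4.45
eef_pos: [556.9, -238.8, 147.3]
tool_rot: [3.14, 0.0, 1.491]
force: [-3.1, 0.1, 3.6]
width: 12.7
gripper_force: 61.1
```

Request:
{"name": "jog_arm", "arguments": {"increments": [1,0,0.8,0,0,0,0,1,0,1.7,0.1,0,0,0,1,0,2.5,0.3,0,0,0,1,0,3.3,0.6,0,0,0,1,0,4.1,1,0,0,0,1,0,4.9,1.4,0,0,0,1,0,5.6,1.9,0,0,0,1,0,6.2,2.5,0,0,0,1,0,6.8,3.1,0,0,0,1,0,7.3,3.8,0,0,0,1,0,7.3,3.8,0,0,0,1,0,7.3,3.8,0,0,0]}}

```text
clock: 5.65
eef_pos: [628.7, -244.6, 108.9]
tool_rot: [3.141, 0.0, 1.491]
force: [0.3, -2.0, 7.5]
width: 12.2
gripper_force: 61.5
```

Run:
```python
from h import *
s=ctrl.read_state();p=s["eef_pos"];print((p[:2]-BAY)@HX)
# release, rise, to above the block (yaw 2.3 or 182.3)
plan((p[0],p[1],230,85.4),(464.5,73,200,92),(464.5,73,150,2.3),(464.5,73,150,182.3)); print(s["qpos"])
```

```text
147.57094757781493
t 5.65 tcp [ 628.7 -244.6  108.9] rot [179.9   0.   85.4] F [ 0.3 -2.   7.5] w 12.2 gf 61.5
[-0.0, 0.01, -12.11] [0.1, 0.0, 0.0]
[30.35, -18.89, -9.13] [0.1, 0.0, -6.6]
[30.35, -18.9, -4.13] [0.1, -0.0, 83.1]
[30.35, -18.9, -4.13] [0.0, 0.1, -96.9]
[ 0.13108836  0.82853868  0.35634346  1.55364885 -0.3581927   0.82338831
  0.5466636 ]
```

Request:
{"name": "jog_arm", "arguments": {"increments": [8.5,0,0,0,0,0,0,8.5,0,0,0,0,0,0,8.5,0,0,0,0,0,0,8.5,0,0,0,0,0,0,8.5,0,0,0,0,0,0,8.5,0,0,-4,0,0,0,8.5,0,0,-8,0,0,0,8.5,0,0,-12.1,0,0,0,8.5,30.3,-18.9,-9.1,0,0,83,8.5,30.3,-18.9,-9.1,0,0,83,8.5,30.3,-18.9,-9.1,0,0,83,8.5,30.3,-18.9,-9.1,0,0,83,8.5,30.3,-18.9,-9.1,0,0,83,8.5,30.3,-18.9,-9.1,0,0,83,8.5,30.3,-18.9,-9.1,0,0,83,8.5,30.3,-18.9,-9.1,0,0,83,8.5,30.3,-18.9,-9.1,0,0,83,8.5,30.3,-18.9,-9.1,0,0,83,8.5,30.3,-18.9,-9.1,0,0,83,8.5,30.3,-18.9,-9.1,0,0,83]}}

```text
clock: 7.65
eef_pos: [463.8, 72.9, 199.3]
tool_rot: [3.142, 0.0, 0.045]
force: [-0.3, -0.4, -1.0]
width: 84.9
gripper_force: 0.0
```

Run:
```python
from h import *
plan((464.5,73,200,2.3))
P=ctrl.camera_params("wrist"); im=save("wrist","w2.png")
m=(im.max(2)<60).astype(np.uint8); uv=proj("wrist",(464.5,73,35),P); print(uv)
n,l,st,c=cv2.connectedComponentsWithStats(m); k=l[int(uv[1]),int(uv[0])]; print(k,st[k])
t=ctrl.get_image("top")[:,:,::-1]; cv2.imwrite("pics/m1.png",np.hstack([cv2.resize(im,(440,330)),cv2.resize(t[100:290,350:560],(360,330))]))
```

```text
t 7.65 tcp [463.8  72.9 199.3] rot [180.    0.    2.6] F [-0.3 -0.4 -1. ] w 84.9 gf 0.0
[0.07, -0.01, -0.07] [0.0, 0.0, 0.3]
[323.13544552 208.0124146 ]
7 [ 300  149   40  111 3988]
```

View pics/m1.png

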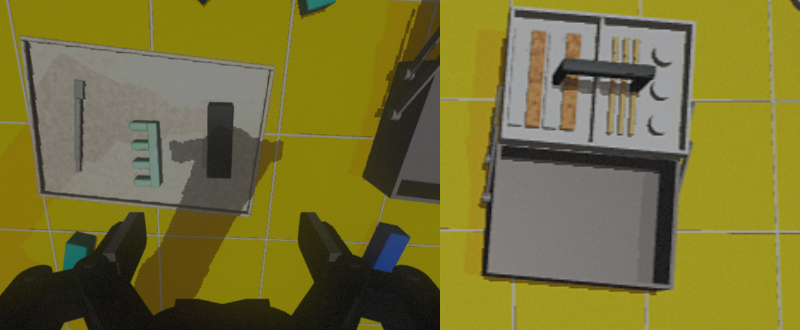

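The wrist view shows the tray open in the right panel with the compartment clear, and the black block under the gripper at (219,140). I'll narrow the opening, go down, grip and lift.

Request:
{"name": "jog_arm", "arguments": {"increments": [5.5,0.1,-0.1,4,0,0,0,5.5,0.1,-0.1,8,0,0,0,5.5,0.1,-0.1,12,0,0,0,5.5,0.1,-0.1,15,0,0,0,5.5,0.1,-0.1,17.5,0,0,0,5.5,0.1,-0.1,19,0,0,0,5.5,0.1,-0.1,19,0,0,0,2,0.1,-0.1,19,0,0,0,2,0.1,-0.1,19,0,0,0,2,0.1,-0.1,19,0,0,0,2,0.1,-0.1,19,0,0,0,2,0.1,-0.1,19,0,0,0,2,0.1,-0.1,19,0,0,0]}}

```text
clock: 9.05
eef_pos: [465.6, 73.9, 10.4]
tool_rot: [-3.141, -0.002, 0.043]
force: [-0.6, -0.1, 7.3]
width: 28.9
gripper_force: 60.6
```

Run:
```python
from h import *
b=BAY-4*HX
plan((464.5,73,200,2.6),(*b,200,-4.6),(*b,11,-4.6))
```

```text
t 9.05 tcp [465.6  73.9  10.4] rot [-1.8e+02 -1.0e-01  2.5e+00] F [-0.6 -0.1  7.3] w 28.9 gf 60.6
[-0.07, 0.08, -18.96] [-0.0, -0.1, -0.1]
[-0.07, 30.68, -18.97] [-0.0, -0.1, 7.1]
[-0.11, 30.68, -0.07] [-0.0, -0.1, 7.1]
```

Request:
{"name": "jog_arm", "arguments": {"increments": [2,0,0,-3,0,0,0,2,0,0,-7,0,0,0,2,0,0,-12,0,0,0,2,0,0,-17,0,0,0,2,0,0,-19,0,0,0,2,0,4,-19,0,0,7,2,0,8,-19,0,0,7,2,0,12,-19,0,0,7,2,0,16,-19,0,0,7,2,0,20,-19,0,0,7,2,0,24,-19,0,0,7,2,0,28,-19,0,0,7,2,-0.1,30.7,-19,0,0,7,2,-0.1,30.7,-19,0,0,7,2,-0.1,30.7,-19,0,0,7]}}

```text
clock: 10.55
eef_pos: [476.4, -232.8, 199.4]
tool_rot: [-3.141, 0.0, -0.081]
force: [0.3, -0.2, 0.2]
width: 28.9
gripper_force: 59.6
```

Run:
```python
from h import *
plan((*(BAY-4*HX),11.5,-4.6))
```

```text
t 10.55 tcp [ 476.4 -232.8  199.4] rot [-180.     0.    -4.6] F [ 0.3 -0.2  0.2] w 28.9 gf 59.6
[0.12, -0.01, 18.79] [-0.0, 0.0, -0.0]
```

Request:
{"name": "jog_arm", "arguments": {"increments": [2,0.1,0,4,0,0,0,2,0.1,0,8,0,0,0,2,0.1,0,12,0,0,0,2,0.1,0,15,0,0,0,2,0.1,0,17,0,0,0,2,0.1,0,18.2,0,0,0,2,0.1,0,18.8,0,0,0,2,0.1,0,18.8,0,0,0,2,0.1,0,18.8,0,0,0]}}

```text
clock: 11.45
eef_pos: [478.5, -232.9, 12.1]
tool_rot: [3.141, -0.001, -0.079]
force: [0.3, -0.6, -0.9]
width: 29.1
gripper_force: 59.7
```

Request:
{"name": "jog_arm", "arguments": {"increments": [2,0,0,0.1,0,0,0,2,0,0,0.1,0,0,0,5.5,0,0,0.1,0,0,0,5.5,0,0,0.1,0,0,0,5.5,0,0,0.1,0,0,0,5.5,0,0,0.1,0,0,0,5.5,0,0,-2,0,0,0,5.5,0,0,-6,0,0,0,5.5,0,0,-11,0,0,0,5.5,0,0,-16,0,0,0,5.5,0,0,-19,0,0,0,5.5,0,0,-19,0,0,0]}}

```text
clock: 12.65
eef_pos: [479.9, -234.7, 205.4]
tool_rot: [3.139, -0.008, -0.08]
force: [0.7, 0.2, 0.1]
width: 54.9
gripper_force: 0.0
```

Run:
```python
from h import *
im=save("wrist","w3.png")
t=ctrl.get_image("side")[:,:,::-1]; cv2.imwrite("pics/m2.png",np.hstack([cv2.resize(im,(440,330)),cv2.resize(t[200:400,300:518],(360,330))]))
p=BAY+HX*147.5
plan((*p,225,85.4),(*p,109,85.4))
```

```text
t 12.75 tcp [ 478.  -232.6  201.5] rot [-1.8e+02 -1.0e-01 -4.5e+00] F [ 0.7 -0.1 -0.5] w 55.1 gf 0.0
[15.11, 0.02, -2.33] [0.0, -0.1, -89.9]
[15.1, 0.03, 9.27] [0.0, -0.1, -89.9]
```

View pics/m2.png

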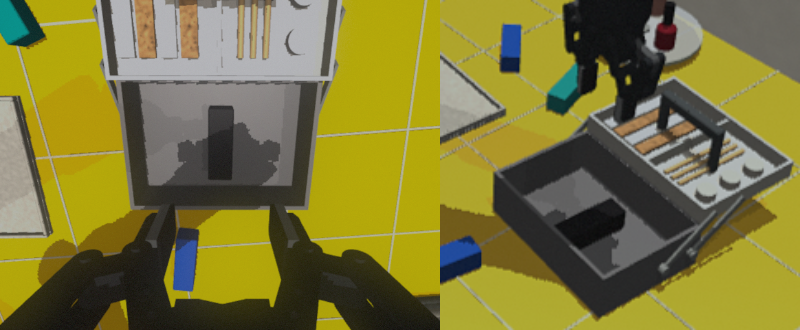

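The block lies flat in mid-compartment, at (220,145) in the wrist panel and (590,222) in the side panel. The tray is still open. Next I go to the handle's open position, straight above (628.6,-244.8).

Request:
{"name": "jog_arm", "arguments": {"increments": [8.5,0,0,-2.3,0,0,-20,8.5,3,0,-2.3,0,0,-40,8.5,7,0,-2.3,0,0,-60,8.5,11,0,-2.3,0,0,-80,8.5,15.1,0,-2.3,0,0,-90,8.5,15.1,0,-2.3,0,0,-90,8.5,15.1,0,-2.3,0,0,-90,8.5,15.1,0,-2.3,0,0,-90,8.5,15.1,0,-2.3,0,0,-90,8.5,15.1,0,-2.3,0,0,-90,8.5,15.1,0,-2.3,0,0,-90,8.5,15.1,0,-2.3,0,0,-90,8.5,15.1,0,-2.3,0,0,-90]}}

```text
clock: 14.05
eef_pos: [627.6, -244.8, 222.7]
tool_rot: [-3.139, -0.001, 1.489]
force: [0.4, -0.3, 0.2]
width: 84.8
gripper_force: 0.0
```

Run:
```python
from h import *
p=BAY+HX*147.5
plan((*p,107.5,85.4)); print(ctrl.read_state()["qpos"].round(2))
```

```text
t 14.05 tcp [ 627.6 -244.8  222.7] rot [-1.799e+02 -1.000e-01  8.530e+01] F [ 0.4 -0.3  0.2] w 84.8 gf 0.0
[-0.01, 0.13, 11.52] [-0.1, -0.1, -0.1]
[ 0.12  0.7   0.38  1.46 -0.28  1.04  0.48]
```

Request:
{"name": "jog_arm", "arguments": {"increments": [8.5,0,0.1,4,0,0,0,8.5,0,0.1,7.5,0,0,0,8.5,0,0.1,10,0,0,0,8.5,0,0.1,11.5,0,0,0,8.5,0,0.1,11.5,0,0,0,1,0,0.1,11.5,0,0,0,1,0,0.1,11.5,0,0,0,1,0,0.1,11.5,0,0,0,1,0,0.1,11.5,0,0,0,1,0,0.1,11.5,0,0,0,1,0,0.1,11.5,0,0,0,1,0,0.1,11.5,0,0,0,1,0,0.1,11.5,0,0,0]}}

```text
clock: 15.35
eef_pos: [628.7, -245.1, 110.2]
tool_rot: [-3.141, -0.0, 1.491]
force: [-2.8, 1.4, 5.2]
width: 12.8
gripper_force: 59.7
```

Request:
{"name": "jog_arm", "arguments": {"increments": [1,0,-0.5,-0.7,0,0,0,1,0,-1.1,-1.3,0,0,0,1,0,-1.8,-1.9,0,0,0,1,0,-2.5,-2.4,0,0,0,1,0,-3.2,-2.8,0,0,0,1,0,-4,-3.2,0,0,0,1,0,-4.8,-3.5,0,0,0,1,0,-5.7,-3.7,0,0,0,1,0,-6.5,-3.8,0,0,0,1,0,-7.4,-3.8,0,0,0]}}

```text
clock: 16.35
eef_pos: [556.1, -239.2, 148.5]
tool_rot: [3.139, 0.0, 1.491]
force: [4.3, 1.1, 6.9]
width: 13.3
gripper_force: 60.2
```

Request:
{"name": "jog_arm", "arguments": {"increments": [1,0,-0.8,0,0,0,0,1,0,-1.7,0.1,0,0,0,1,0,-2.5,0.3,0,0,0,1,0,-3.3,0.6,0,0,0,1,0,-4.1,1,0,0,0,1,0,-4.9,1.4,0,0,0,1,0,-5.6,1.9,0,0,0,1,0,-6.2,2.5,0,0,0,1,0,-6.8,3.1,0,0,0,1,0,-7.3,3.8,0,0,0,1,0,-7.4,3.9,0,0,0,1,0,-7.4,3.9,0,0,0]}}

```text
clock: 17.55
eef_pos: [481.7, -233.1, 109.7]
tool_rot: [3.141, -0.001, 1.491]
force: [-4.1, 3.8, 21.4]
width: 12.3
gripper_force: 62.5
```

Request:
{"name": "jog_arm", "arguments": {"increments": [8.5,0,0,0,0,0,0,8.5,0,0,0,0,0,0,8.5,0,0,0,0,0,0,8.5,0,0,0,0,0,0,8.5,0,0,0,0,0,0,8.5,0,0,-3,0,0,0,8.5,0,0,-7,0,0,0,8.5,0,0,-12,0,0,0,8.5,5,0,-15,0,0,0,8.5,10,0,-15,0,0,0,8.5,15,0,-15,0,0,0,8.5,20,0,-15,0,0,0,8.5,20,0,-15,0,0,0,8.5,20,0,-15,0,0,0,8.5,20,0,-15,0,0,0]}}

```text
clock: 19.05
eef_pos: [497.6, -35.3, 258.3]
tool_rot: [-3.142, 0.001, 1.49]
force: [-0.6, 0.0, 0.5]
width: 84.7
gripper_force: 0.0
```

Run:
```python
from h import *
im=save("top","t3.png")
t=ctrl.get_image("side")[:,:,::-1]; cv2.imwrite("pics/m3.png",np.hstack([cv2.resize(im,(440,330)),cv2.resize(t[200:400,300:518],(360,330))]))
o=cv2.imread("pics/side0.png"); d=np.abs(o.astype(int)-t).max(2)[255:395,330:475]>60; print(d.sum()); plan()
```

```text
29
t 19.15 tcp [497.5 -36.1 258.3] rot [1.80e+02 1.00e-01 8.52e+01] F [ 0.5 -0.2 -0.4] w 85.2 gf 0.0
```

View pics/m3.png

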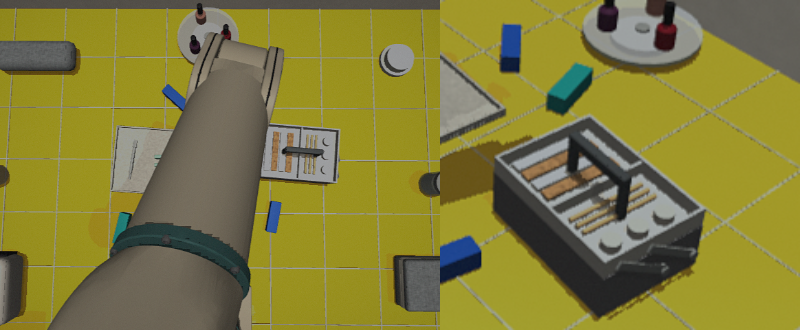

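The side panel shows the tray closed at (600,190). It differs from the starting picture by only 29 pixels, and the arm is clear, so I'll hand in.

```bash
python3 -c "
from cell import ctrl
print(ctrl.finish_job())"
```

```text
the job is handed in; nothing more can be done
None
```

The black buffer block lies flat in the box's compartment with the top tray closed over it, nothing else was touched, and the job was handed in at about 19 s; the hand-in returned no verdict.

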